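# Move the row of jars to the steel rack in reverse order

## Task

The steel rack will be used from the far side of the bench, so move all four jars from the wooden rack to the steel rack in reverse order: the jar that stood leftmost (seen from the robot) goes to the rightmost cork seat, the second from the left to the second from the right, and so on. Stand each jar upright in the middle of its cork seat, and do not tip any jar over on the way.

Things in the scene. Friction and masses are not known exactly. Their poses are not given: they have to be found in the camera images.
- jar_flux: the tallest and slimmest jar: green bottle with a red screw cap, 110 mm high; body 48 mm diameter up to 89 mm, cap 44 mm diameter above it; about 0.12 kg. Round, closed, cap fixed; it starts upright on its own seat of the wooden rack, within 4 mm of the seat's middle. Origin: centre of its underside, z up.
- jar_salt: the lowest jar: white with a blue screw cap, 60 mm high; body 52 mm diameter up to 49 mm, cap 48 mm diameter above it; about 0.13 kg. Round, closed, cap fixed; it starts upright on its own seat of the wooden rack, within 4 mm of the seat's middle. Origin: centre of its underside, z up.
- jar_sand: the brown jar with a black screw cap, 88 mm high; body 60 mm diameter up to 71 mm, cap 55 mm diameter above it; about 0.16 kg. Round, closed, cap fixed; it starts upright on its own seat of the wooden rack, within 4 mm of the seat's middle. Origin: centre of its underside, z up.
- jar_borax: the widest jar: white with a black screw cap, 72 mm high; body 62 mm diameter up to 58 mm, cap 56 mm diameter above it; about 0.19 kg. Round, closed, cap fixed; it starts upright on its own seat of the wooden rack, within 4 mm of the seat's middle. Origin: centre of its underside, z up.
- wood_rack: the old rack: wooden board 80 x 326 mm, its top 16 mm high, with dark end cheeks 30 mm high; fixed to the worktop. Its four cork seats lie in a row at x = 0, y = +0.111, +0.037, -0.037, -0.111 m of its frame (leftmost first). The two racks stand one behind the other, left of the tall brick screen; which is nearer to the robot varies. Origin: centre of its underside, on the worktop; y runs along the row to the robot's left, x away from the robot (turned by up to 0.08 rad).
- steel_rack: the new rack: grey steel tray 84 x 320 mm with a thin rim 22 mm high, empty at the start; fixed to the worktop. Four round cork seats, 66 mm diameter, lie in a row at x = 0, y = +0.111, +0.037, -0.037, -0.111 m of its frame (leftmost first), their tops 15 mm above its origin. Origin: centre of its underside, on the worktop; y runs along the row to the robot's left, x away from the robot (turned by up to 0.08 rad).
- seat_flux: the cork disc (66 mm diameter, 3 mm thick, fixed on the wooden rack) on which jar_flux stands at the start; it does not move and so marks that jar's place in the old row. Origin: centre of its underside, 16 mm above the worktop; its top is 19 mm above the worktop.
- seat_salt: the cork disc (66 mm diameter, 3 mm thick, fixed on the wooden rack) on which jar_salt stands at the start; it does not move and so marks that jar's place in the old row. Origin: centre of its underside, 16 mm above the worktop; its top is 19 mm above the worktop.
- seat_sand: the cork disc (66 mm diameter, 3 mm thick, fixed on the wooden rack) on which jar_sand stands at the start; it does not move and so marks that jar's place in the old row. Origin: centre of its underside, 16 mm above the worktop; its top is 19 mm above the worktop.
- seat_borax: the cork disc (66 mm diameter, 3 mm thick, fixed on the wooden rack) on which jar_borax stands at the start; it does not move and so marks that jar's place in the old row. Origin: centre of its underside, 16 mm above the worktop; its top is 19 mm above the worktop.

How it is judged:
By the outcome, as a careful person would: the job done as asked, in the order asked, and still so for the second after the job is handed in, with the robot touching nothing.
It also fails if it takes over 109 s, if anything falls off the work surface, if the arm or the gripper's body presses on something with over 40 N, if the wrist force passes 120 N, or if a joint passes its speed limit or range.

## Robot

A 6-joint arm with a two-finger parallel gripper is mounted at the origin on a cart in front of the work surface, level with it; the furniture and walls round the work are solid. World frame = base frame: x ahead of the robot, y to its left, z up, the work surface at z = 0. Lengths are in m, angles in rad, forces in N, time in s.
With the tool pointing down it reaches from about 0.25 to 0.775 m from the base axis. Payload 8.9 kg.
Tool frame: the origin (TCP) lies at the very end of the fingers, on their centre line; the grasp point (between the pads) lies 19 mm behind it (arm.pinch_z is the distance from the TCP to the grasp point, in m); z points along the fingers, y is the line along which they close (so a half turn about z gives the same grasp; the last joint's range is limited). The gripper opens to 85 mm and grips with 20 to 120 N. Pads are 22 mm wide; open, the fingers measure 114 mm over their backs; the gripper's body (76 mm by 85 mm) begins 54 mm behind the grasp point. The pads swing forward as they close: fully open they stand 13 mm farther back than shut.
Start: joints at [-1.335, 0.291, -0.153, 1.127, 0, 1.431], TCP at [0.192, -0.489, 0.231] pointing down, gripper open.
Joint ranges: [-2.52, 2.52], [-0.91, 1.74], [-1.3, 1.37], [-1.96, 2.02], [-1.52, 1.47], [-3.14, 3.14]. Speed limits (rad/s): [2.22, 2.22, 2.79, 3.14, 3.14, 3.14].

## Interface

Orientations are given as a 3x3 rotation matrix whose columns are the frame's x, y, z axes.
In Python, from plant import arm gives the robot as it stands.
- The arm moves only by the tool jog_arm, never from a script. Its argument "increments" is a list of rows, each an object with "delta_pos": the shift along the world's x, y, z in mm, a list of three; "angular": the turn, a rotation vector about the world's x, y, z in degrees, a list of three. A call has 1 to 12 rows; each row shifts and turns the commanded pose from where the row before left it; what a row does not reach is not made up. A row lasts 1/8 s, in which the tool goes at most 62.5 mm and 10.7 degrees, less where a joint would pass 70% of its speed; a pose out of reach is approached as far as the arm can. A call is refused whole if a number of a shift passes 62.5 or a number of a turn 10.7, either way. A call with a gripper value outside its range is refused whole. "jaw" is the finger opening in mm, from 0 to 85.4, set as the call begins (left out, the last holds). The fingers move at their own pace and stop on an object; "force" is the grip in N (left out, the last holds). Time passes only in rows, so rows that do not move let the fingers close. It gives the time, the measured TCP pose, the force, the opening and the grip force at its end, in the units of the state.
- arm.sense(): the state, without advancing time (a new reading comes with each control period).
- arm.snapshot(name): name is "scene" or "top" or "wrist"; returns (picture, depth): 400x640x3 uint8, red, green, blue; 400x640 float32, m along the optical axis (not along the pixel's ray), 0 where there is no reading.
- arm.get_calibration(name): a dict with "fx", "fy", "cx", "cy" (pixels), "dist" ([k1, k2, p1, p2, k3] as OpenCV has them; the pictures are not rectified), "T" (4x4, takes a point from camera to world coordinates). Camera axes: x right, y up, looking along -z (the intrinsics and any distortion apply to the point x, -y, -z); pixel columns grow to the right and rows downward; lengths in m; the calibration is good to about 2 mm. A picture is of the moment at which its call begins: read the wrist's pose just before it. get_calibration takes no time and is no camera call; for the wrist camera it gives the pose at the moment of the call.
- arm.finish_job(): hands the job in; it is judged then, once.
The state is a dict: "time": time; "qpos": joint angles; "dq": joint speeds; "effort": joint torques, N m; "ee_pos": TCP position; "ee_rot": TCP orientation; "force": force on the tool from outside, world axes, zero at the start; "ft_torque": the same for the moment, N m; "grip_width": finger opening in m; "finger_force": force on a finger pad.
Only numpy, scipy, OpenCV 4.12 (cv2) and the standard library are available. Lean on these libraries where they do the work, as an engineer would, in place of code of your own. Each camera call takes 0.05 s, during which the arm holds its last target. There are 200 camera calls.

## Working session

There is one attempt and no reset: what is moved stays moved. The work goes in short steps, Python scripts to look and compute and a tool call to move; the robot and the scene stay as the last step left them, time stands still between calls to the robot, and variables do not carry over. Pictures are saved under pics/ and viewed, at most 14 in all, crops included, and the job is handed in when it is done.

Besides the shell and the picture viewer there is one more tool, called after "Call:" as name(argument=value, ...) on one line, values as JSON. jog_arm: Moves the arm, as the interface text tells. Its arguments: {"type":"object","properties":{"increments":{"type":"array","items":{"type":"object","properties":{"delta_pos":{"type":"array","items":{"type":"number"}},"angular":{"type":"array","items":{"type":"number"}}}}},"jaw":{"type":"number"},"force":{"type":"number"}},"required":["increments"]}

```bash
mkdir -p pics; cat > h.py <<'E'
import numpy as np, cv2
from plant import arm
def snap(cam,name):
    c=arm.get_calibration(cam); im,d=arm.snapshot(cam)
    cv2.imwrite(f'pics/{name}.png',im[:,:,::-1]); np.savez(f'pics/{name}.npz',d=d,im=im,**{k:np.array(v) for k,v in c.items()})
    return im,d,c
def cloud(d,c):
    v,u=np.mgrid[0:400,0:640].astype(np.float64)
    K=np.array([[c['fx'],0,c['cx']],[0,c['fy'],c['cy']],[0,0,1]],float)
    n=cv2.undistortPoints(np.stack([u.ravel(),v.ravel()],1)[:,None],K,np.array(c['dist'],float))[:,0]
    z=d.ravel(); P=np.stack([n[:,0]*z,-n[:,1]*z,-z],1); T=np.array(c['T'])
    return (P@T[:3,:3].T+T[:3,3]).reshape(400,640,3)
E
python3 - <<'E'
from h import *
for cam in ('top','scene'):
    im,d,c=snap(cam,cam+'0'); print(cam,c['T'][:3,3],c['fx'])
s=arm.sense(); print(s['ee_rot'],s['ee_pos'],arm.pinch_z,s['time'])
E
```

```text
top [0.47464798 0.18603642 0.9761971 ] 500.69955107546497
scene [-0.1345255   0.62403604  0.46809144] 501.37104098309726
[[ 9.30583871e-01  3.66078674e-01 -2.53320676e-04]
 [ 3.66078718e-01 -9.30583199e-01  1.13217657e-03]
 [ 1.78729730e-04 -1.14632056e-03 -9.99999327e-01]] [ 0.19211351 -0.4881706   0.23080363] 0.0187 0.1
```

View pics/top0.png

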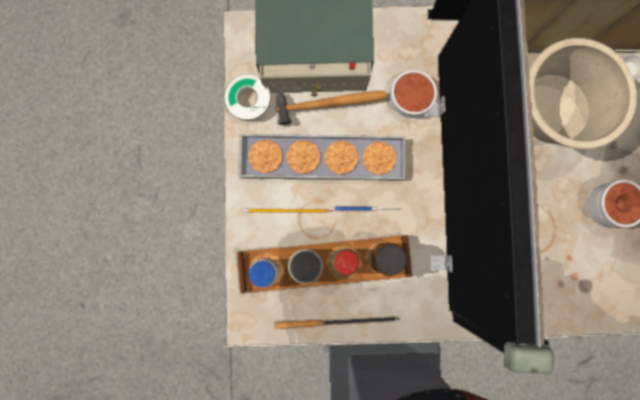

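View pics/scene0.png

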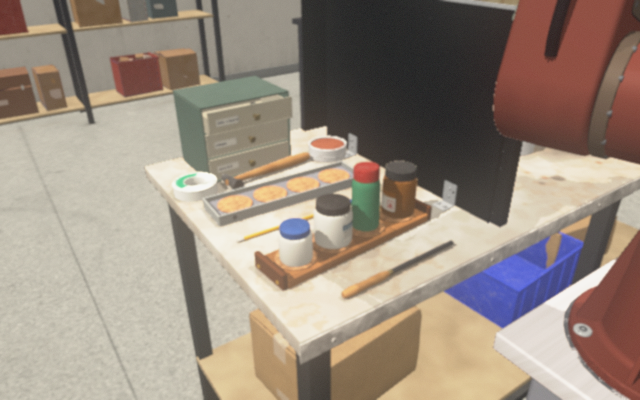

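The wooden rack is nearer. From left to right it holds salt (263,273), borax (305,266), flux (345,262) and sand (389,259). The steel rack is farther away, with seats at (265,156), (303,156), (341,156) and (379,157). The dark screen stands to the right at columns 440–540, and the arm starts on its far side.

```bash
python3 - <<'E'
from h import *
np.set_printoptions(precision=4,suppress=True)
f=np.load('pics/top0.npz'); P=cloud(f['d'],f); im=f['im'].astype(int)
v,u=np.mgrid[0:400,0:640]; X,Y,Z=P[...,0],P[...,1],P[...,2]; ok=f['d']>0
print('tablez',P[230,[260,420]],P[310,300])
for n,c,h in (('salt',(263,273),.079),('borax',(305,266),.091),('flux',(345,262),.129),('sand',(389,259),.107)):
    m=ok&(np.hypot(u-c[0],v-c[1])<26)&(abs(Z-h)<.008)
    pts=np.stack([X[m],Y[m]],1).astype(np.float32); (a,b),r=cv2.minEnclosingCircle(pts)
    print(n,m.sum(),'med',np.median(Z[m]),'c',a,b,'r',r,'mean',pts.mean(0),(pts.max(0)+pts.min(0))/2)
R,G,B=im[...,0],im[...,1],im[...,2]
S=[]
for c in ((265,156),(303,156),(341,156),(379,157)):
    m=ok&(np.hypot(u-c[0],v-c[1])<22)&(R>B+50)
    pts=np.stack([X[m],Y[m]],1); S.append((pts.max(0)+pts.min(0))/2); print('seat',m.sum(),np.median(Z[m]),S[-1],pts.mean(0),np.ptp(pts,axis=0))
# screen
m=ok&(u>425)&(u<560)&(Z>.15); print('screen',P[m].min(0),P[m].max(0), np.percentile(P[m],[2,98],axis=0))
for r in (30,100,200,300,335,350,360): 
    mm=ok[r]&(u[r]>425)&(u[r]<570); print(r,[(int(k),*np.round(P[r,k],2)) for k in (435,450,480,510,528,545)])
m=ok&(u<375)&(u>255)&(v<90); print('cabinet',np.percentile(P[m],[2,98],axis=0))
g=np.load('pics/scene0.npz'); Q=cloud(g['d'],g); m=(g['d']>0)&(g['im'].max(2)<50)&(Q[...,0]>.1)&(Q[...,0]<1.2)&(abs(Q[...,1])<.4);print('scr scene',np.percentile(Q[m],[1,50,99],axis=0)); print(Q[200,500],Q[60,480],Q[20,340])
E
```

```text
tablez [[ 0.498   0.3103  0.0006]
 [ 0.4904 -0.0013  0.001 ]] [ 0.3417  0.2357 -0.0025]
salt 546 med 0.07765894649324423 c 0.41803106665611267 0.2988084554672241 r 0.023812592029571533 mean [0.4179 0.2982] [0.4177 0.2985]
borax 782 med 0.0896418124061053 c 0.42986494302749634 0.22016045451164246 r 0.0277636107057333 mean [0.4298 0.22  ] [0.4298 0.2199]
flux 494 med 0.12741569579774348 c 0.4369035065174103 0.15070036053657532 r 0.021362368017435074 mean [0.4369 0.1504] [0.4368 0.1499]
sand 761 med 0.10542235994207227 c 0.4385868012905121 0.07191019505262375 r 0.02723032422363758 mean [0.4388 0.0724] [0.4389 0.0724]
seat 896 0.013750277482621864 [0.6416 0.2936] [0.6415 0.2966] [0.0639 0.0749]
seat 915 0.013680527997441683 [0.6389 0.2229] [0.6386 0.223 ] [0.0661 0.0819]
seat 909 0.013631487692338129 [0.6356 0.149 ] [0.6357 0.1493] [0.0639 0.0819]
seat 903 0.013664020965007073 [0.6337 0.0787] [0.6326 0.0755] [0.0673 0.0742]
screen [ 0.2547 -0.2309  0.15  ] [0.8511 0.0529 0.3803] [[ 0.2663 -0.1668  0.1584]
 [ 0.848  -0.0146  0.3759]]
30 [(435, np.float64(0.89), np.float64(-0.05), np.float
[... 2114 characters left out ...]
0.05), np.float64(0.37)), (545, np.float64(0.34), np.float64(-0.08), np.float64(0.37))]
360 [(435, np.float64(0.08), np.float64(-0.16), np.float64(-0.66)), (450, np.float64(0.06), np.float64(-0.23), np.float64(-0.76)), (480, np.float64(0.05), np.float64(-0.34), np.float64(-0.77)), (510, np.float64(0.32), np.float64(-0.04), np.float64(0.37)), (528, np.float64(0.33), np.float64(-0.05), np.float64(0.38)), (545, np.float64(0.33), np.float64(-0.07), np.float64(0.38))]
cabinet [[ 0.7497  0.0882 -0.    ]
 [ 0.8805  0.2907  0.1664]]
scr scene [[ 0.3687 -0.0914  0.1   ]
 [ 0.5466 -0.048   0.2415]
 [ 0.9183 -0.0427  0.353 ]]
[ 0.3221 -0.0545  0.0538] [ 0.3999 -0.0474  0.2791] [ 0.7838 -0.0468  0.2939]
```

Call:
jog_arm(increments=[{"delta_pos":[0,0,40]},{"delta_pos":[0,0,40]},{"delta_pos":[0,0,40]},{"delta_pos":[0,0,40]},{"delta_pos":[0,0,40]},{"delta_pos":[0,0,30]},{"delta_pos":[0,0,0]}], jaw=85)

```text
invalid input
```

```bash
python3 - <<'E'
from h import *
s=arm.sense(); T=np.array(arm.get_calibration('wrist')['T']); R=np.array(s['ee_rot'])
print(s['ee_pos'],s['qpos'],'cam in tool',R.T@(T[:3,3]-s['ee_pos']),'look',R.T@-T[:3,2])
E
```

```text
[ 0.19211351 -0.4881706   0.23080363] [-1.33529534e+00  2.91210915e-01 -1.54031780e-01  1.12671367e+00
  1.78425390e-05  1.43150547e+00] cam in tool [ 0.06801221 -0.00119364 -0.14297206] look [-2.66267321e-01 -5.68064435e-04  9.63899056e-01]
```

Call:
jog_arm(increments=[{"delta_pos":[0,0,40],"angular":[0,0,0]},{"delta_pos":[0,0,40],"angular":[0,0,0]},{"delta_pos":[0,0,40],"angular":[0,0,0]},{"delta_pos":[0,0,40],"angular":[0,0,0]},{"delta_pos":[0,0,40],"angular":[0,0,0]},{"delta_pos":[0,0,30],"angular":[0,0,0]},{"delta_pos":[0,0,0],"angular":[0,0,0]}], jaw=85, force=40)

```text
time: 0.98
ee_pos: [0.1923, -0.4892, 0.4628]
ee_rot: [[0.931, 0.366, 0.001], [0.366, -0.931, -0.003], [-0.0, 0.003, -1.0]]
force: [0.9, -1.5, -0.6]
grip_width: 0.0851
finger_force: 0.0
```

Call:
jog_arm(increments=[{"delta_pos":[20,53,0],"angular":[0,0,5.7]},{"delta_pos":[20,53,0],"angular":[0,0,5.7]},{"delta_pos":[20,53,0],"angular":[0,0,5.7]},{"delta_pos":[20,53,0],"angular":[0,0,5.7]},{"delta_pos":[20,53,0],"angular":[0,0,5.7]},{"delta_pos":[20,53,0],"angular":[0,0,5.7]},{"delta_pos":[20,53,0],"angular":[0,0,5.7]},{"delta_pos":[20,53,0],"angular":[0,0,5.7]},{"delta_pos":[20,53,0],"angular":[0,0,5.7]},{"delta_pos":[20,53,0],"angular":[0,0,5.7]},{"delta_pos":[20,53,0],"angular":[0,0,5.7]},{"delta_pos":[20,53,0],"angular":[0,0,5.7]}])

```text
time: 2.48
ee_pos: [0.4322, 0.1494, 0.4602]
ee_rot: [[-0.002, 1.0, -0.001], [1.0, 0.002, -0.0], [-0.0, -0.001, -1.0]]
force: [1.7, -0.9, 0.0]
grip_width: 0.0851
finger_force: 0.0
```

```bash
python3 - <<'E'
from h import *
np.set_printoptions(precision=4,suppress=True)
im,d,c=snap('wrist','w1'); P=cloud(d,c);ok=d>0;X,Y,Z=P[...,0],P[...,1],P[...,2]
for n,a,b,h in (('salt',.418,.2985,.079),('borax',.43,.22,.091),('flux',.437,.1502,.129),('sand',.4386,.0722,.107)):
    m=ok&(np.hypot(X-a,Y-b)<.036)&(abs(Z-h)<.007)
    if m.sum()>9: p=np.stack([X[m],Y[m]],1).astype(np.float32); print(n,m.sum(),np.median(Z[m]),cv2.minEnclosingCircle(p),(p.max(0)+p.min(0))/2)
for a,b in ((.6416,.297),(.6386,.2231),(.6356,.1491),(.6326,.0751)):
    m=ok&(np.hypot(X-a,Y-b)<.045)&(im[...,0].astype(int)>im[...,2].astype(int)+50)&(abs(Z-.015)<.01)
    if m.sum()>9: p=np.stack([X[m],Y[m]],1); print('seat',m.sum(),np.median(Z[m]),p.mean(0),(p.max(0)+p.min(0))/2,np.ptp(p,axis=0))
E
```

```text
salt 692 0.0789603033976824 ((0.420091837644577, 0.30177775025367737), 0.023365572094917297) [0.42   0.3013]
borax 885 0.09129428985161947 ((0.4317651689052582, 0.22244352102279663), 0.027750127017498016) [0.4322 0.2223]
flux 555 0.1287336971221631 ((0.43908026814460754, 0.15188202261924744), 0.021520739421248436) [0.439  0.1522]
sand 715 0.1068933452536221 ((0.44085419178009033, 0.07277125120162964), 0.027117125689983368) [0.4405 0.0727]
seat 1099 0.015242676028469626 [0.6438 0.2996] [0.6444 0.293 ] [0.0636 0.0814]
seat 988 0.01533979911887734 [0.641  0.2259] [0.6416 0.219 ] [0.064  0.0815]
seat 890 0.015462730432138028 [0.6381 0.152 ] [0.6392 0.1452] [0.0652 0.0811]
seat 753 0.015447632078278484 [0.6353 0.0807] [0.6356 0.0801] [0.0628 0.0612]
```

View pics/w1.png

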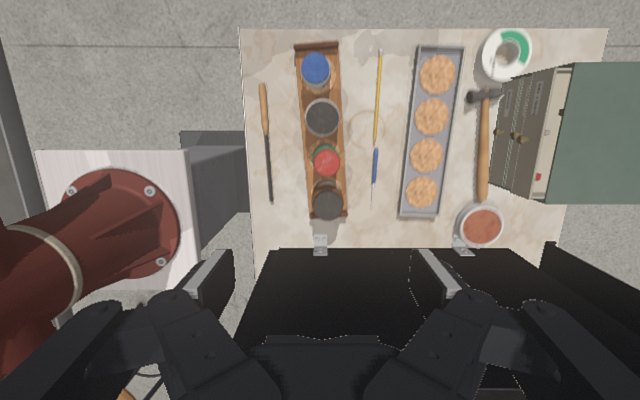

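The wrist view agrees with the top view to within about 2 mm, and its heights match the given ones. The order is confirmed, so I'll take flux first.

Call:
jog_arm(increments=[{"delta_pos":[3,1,-30],"angular":[0,0,0]},{"delta_pos":[3,1,-50],"angular":[0,0,0]},{"delta_pos":[0,0,-50],"angular":[0,0,0]},{"delta_pos":[0,0,-50],"angular":[0,0,0]},{"delta_pos":[0,0,-50],"angular":[0,0,0]},{"delta_pos":[0,0,-44],"angular":[0,0,0]},{"delta_pos":[0,0,-40],"angular":[0,0,0]},{"delta_pos":[0,0,-30],"angular":[0,0,0]},{"delta_pos":[0,0,-25],"angular":[0,0,0]},{"delta_pos":[0,0,-15],"angular":[0,0,0]},{"delta_pos":[0,0,-10],"angular":[0,0,0]},{"delta_pos":[0,0,0],"angular":[0,0,0]}])

```text
time: 4.03
ee_pos: [0.4372, 0.1493, 0.0666]
ee_rot: [[0.002, 1.0, -0.002], [1.0, -0.002, -0.0], [-0.0, -0.002, -1.0]]
force: [0.3, 0.1, 0.6]
grip_width: 0.0853
finger_force: 0.0
```

Call:
jog_arm(increments=[{"delta_pos":[0,0,0],"angular":[0,0,0]},{"delta_pos":[0,0,0],"angular":[0,0,0]},{"delta_pos":[0,0,0],"angular":[0,0,0]},{"delta_pos":[0,0,0],"angular":[0,0,0]},{"delta_pos":[0,0,0],"angular":[0,0,0]},{"delta_pos":[0,0,0],"angular":[0,0,0]}], jaw=40, force=30)

```text
time: 4.78
ee_pos: [0.4384, 0.1496, 0.068]
ee_rot: [[0.002, 1.0, 0.001], [1.0, -0.002, 0.0], [0.0, 0.001, -1.0]]
force: [-2.1, 0.1, 6.2]
grip_width: 0.0463
finger_force: 30.0
```

Call:
jog_arm(increments=[{"delta_pos":[0,0,4],"angular":[0,0,0]},{"delta_pos":[0,0,10],"angular":[0,0,0]},{"delta_pos":[0,0,20],"angular":[0,0,0]},{"delta_pos":[0,0,20],"angular":[0,0,0]},{"delta_pos":[0,0,0],"angular":[0,0,0]},{"delta_pos":[0,0,0],"angular":[0,0,0]}])

```text
time: 5.52
ee_pos: [0.438, 0.1494, 0.121]
ee_rot: [[0.002, 1.0, -0.0], [1.0, -0.002, -0.0], [-0.0, -0.0, -1.0]]
force: [-0.2, -0.5, -0.4]
grip_width: 0.0466
finger_force: 31.0
```

```bash
python3 - <<'E'
from h import *
im,d,c=snap('scene','s1'); cv2.imwrite('pics/s1c.png',cv2.resize(im[80:330,180:480,::-1],None,fx=2,fy=2))
E
```

```text
(no output)
```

View pics/s1c.png

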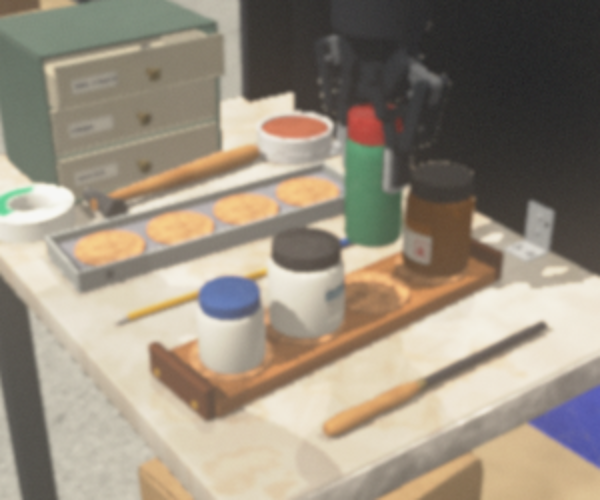

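Call:
jog_arm(increments=[{"delta_pos":[10,4,8],"angular":[0,0,0]},{"delta_pos":[22,8,2],"angular":[0,0,0]},{"delta_pos":[30,11,0],"angular":[0,0,0]},{"delta_pos":[34,12,0],"angular":[0,0,0]},{"delta_pos":[34,12,0],"angular":[0,0,0]},{"delta_pos":[30,11,0],"angular":[0,0,0]},{"delta_pos":[22,8,0],"angular":[0,0,0]},{"delta_pos":[14,5,-5],"angular":[0,0,0]},{"delta_pos":[6,2.5,-10],"angular":[0,0,0]},{"delta_pos":[0,0,-20],"angular":[0,0,0]},{"delta_pos":[0,0,-18],"angular":[0,0,0]},{"delta_pos":[0,0,0],"angular":[0,0,0]}])

```text
time: 7.08
ee_pos: [0.6384, 0.2225, 0.0761]
ee_rot: [[0.002, 1.0, -0.004], [1.0, -0.002, -0.001], [-0.001, -0.004, -1.0]]
force: [-0.1, 0.4, -1.5]
grip_width: 0.0466
finger_force: 31.1
```

Call:
jog_arm(increments=[{"delta_pos":[1,0,-5],"angular":[0,0,0]},{"delta_pos":[0,0,-4],"angular":[0,0,0]},{"delta_pos":[0,0,-3],"angular":[0,0,0]},{"delta_pos":[0,0,0],"angular":[0,0,0]},{"delta_pos":[0,0,0],"angular":[0,0,0]}])

```text
time: 7.7
ee_pos: [0.6413, 0.223, 0.0665]
ee_rot: [[0.002, 1.0, 0.0], [1.0, -0.002, 0.0], [0.0, 0.0, -1.0]]
force: [-1.1, -0.3, -1.2]
grip_width: 0.0468
finger_force: 31.1
```

Call:
jog_arm(increments=[{"delta_pos":[-1.2,0,-1.5],"angular":[0,0,0]},{"delta_pos":[0,0,-1.5],"angular":[0,0,0]},{"delta_pos":[0,0,0],"angular":[0,0,0]}])

```text
time: 8.07
ee_pos: [0.64, 0.2231, 0.0641]
ee_rot: [[0.002, 1.0, 0.0], [1.0, -0.002, 0.0], [0.0, 0.0, -1.0]]
force: [-2.9, 0.0, 4.9]
grip_width: 0.0465
finger_force: 31.8
```

Call:
jog_arm(increments=[{"delta_pos":[0,0,0],"angular":[0,0,0]},{"delta_pos":[0,0,0],"angular":[0,0,0]},{"delta_pos":[0,0,0],"angular":[0,0,0]},{"delta_pos":[0,0,0],"angular":[0,0,0]},{"delta_pos":[0,0,20],"angular":[0,0,0]},{"delta_pos":[0,0,35],"angular":[0,0,0]},{"delta_pos":[0,0,35],"angular":[0,0,0]},{"delta_pos":[0,0,20],"angular":[0,0,0]},{"delta_pos":[0,0,0],"angular":[0,0,0]}], jaw=85)

```text
time: 9.2
ee_pos: [0.641, 0.2232, 0.1749]
ee_rot: [[0.002, 1.0, 0.003], [1.0, -0.002, 0.001], [0.001, 0.003, -1.0]]
force: [-0.4, 0.1, -0.5]
grip_width: 0.0847
finger_force: 0.0
```

Call:
jog_arm(increments=[{"delta_pos":[-12,-9,0],"angular":[0,0,0]},{"delta_pos":[-30,-22,0],"angular":[0,0,0]},{"delta_pos":[-40,-31,0],"angular":[0,0,0]},{"delta_pos":[-45,-34,0],"angular":[0,0,0]},{"delta_pos":[-40,-31,0],"angular":[0,0,0]},{"delta_pos":[-24,-17,0],"angular":[0,0,0]},{"delta_pos":[-10,-7,-10],"angular":[0,0,0]},{"delta_pos":[0,0,-30],"angular":[0,0,0]},{"delta_pos":[0,0,-35],"angular":[0,0,0]},{"delta_pos":[0,0,-30],"angular":[0,0,0]},{"delta_pos":[0,0,-12],"angular":[0,0,0]},{"delta_pos":[0,0,0],"angular":[0,0,0]}])

```text
time: 10.7
ee_pos: [0.4382, 0.0719, 0.0556]
ee_rot: [[0.002, 1.0, -0.002], [1.0, -0.002, -0.0], [-0.0, -0.002, -1.0]]
force: [-0.2, -0.6, 0.1]
grip_width: 0.085
finger_force: 0.0
```

```bash
cat > chk.py <<'E'
import sys
from h import *
np.set_printoptions(precision=4,suppress=True)
def check(cam,name,lst,off):
    im,d,c=snap(cam,name); P=cloud(d,c)+np.array(off); ok=d>0; X,Y,Z=P[...,0],P[...,1],P[...,2]
    for n,a,b,h in lst:
        m=ok&(np.hypot(X-a,Y-b)<.036)&(abs(Z-h)<.007)
        if m.sum()>9: p=np.stack([X[m],Y[m]],1).astype(np.float32); q,r=cv2.minEnclosingCircle(p); print(n,m.sum(),'z',np.median(Z[m]),'c',np.array(q),'r',r,'off mm',(np.array(q)-[a,b])*1e3)
        else: print(n,'unseen')
E
python3 - <<'E'
from chk import *
check('top','t1',[('flux',.640,.2248,.125)],[.0014,.0016,.0015]); print(arm.sense()['ee_pos'])
E
```

```text
flux 490 z 0.12458798666485504 c [0.6397 0.2255] r 0.02218068763613701 off mm [-0.2917  0.7347]
[0.4389 0.072  0.0564]
```

Flux is upright and within 1 mm of the middle of its seat. Next is sand.

Call:
jog_arm(increments=[{"delta_pos":[1,0,2],"angular":[0,0,0]},{"delta_pos":[0,0,0],"angular":[0,0,0]},{"delta_pos":[0,0,0],"angular":[0,0,0]},{"delta_pos":[0,0,0],"angular":[0,0,0]},{"delta_pos":[0,0,0],"angular":[0,0,0]}], jaw=50, force=30)

```text
time: 11.38
ee_pos: [0.4411, 0.072, 0.0596]
ee_rot: [[0.002, 1.0, 0.002], [1.0, -0.002, 0.0], [0.0, 0.002, -1.0]]
force: [-1.5, -0.6, 8.0]
grip_width: 0.0579
finger_force: 30.4
```

Call:
jog_arm(increments=[{"delta_pos":[0,0,4],"angular":[0,0,0]},{"delta_pos":[0,0,12],"angular":[0,0,0]},{"delta_pos":[0,0,26],"angular":[0,0,0]},{"delta_pos":[0,0,36],"angular":[0,0,0]},{"delta_pos":[0,0,32],"angular":[0,0,0]},{"delta_pos":[0,0,20],"angular":[0,0,0]},{"delta_pos":[0,0,0],"angular":[0,0,0]},{"delta_pos":[0,0,0],"angular":[0,0,0]}])

```text
time: 12.38
ee_pos: [0.4395, 0.072, 0.1878]
ee_rot: [[0.002, 1.0, -0.001], [1.0, -0.002, -0.0], [-0.0, -0.001, -1.0]]
force: [-0.2, 0.7, -1.8]
grip_width: 0.0576
finger_force: 32.7
```

Call:
jog_arm(increments=[{"delta_pos":[10,11,0],"angular":[0,0,0]},{"delta_pos":[20,22,0],"angular":[0,0,0]},{"delta_pos":[28,31,0],"angular":[0,0,0]},{"delta_pos":[31,34,0],"angular":[0,0,0]},{"delta_pos":[31,35,0],"angular":[0,0,0]},{"delta_pos":[31,34,0],"angular":[0,0,0]},{"delta_pos":[26,29,0],"angular":[0,0,0]},{"delta_pos":[17,19,0],"angular":[0,0,0]},{"delta_pos":[9.5,10.5,0],"angular":[0,0,0]},{"delta_pos":[0,0,-15],"angular":[0,0,0]},{"delta_pos":[0,0,-15],"angular":[0,0,0]},{"delta_pos":[0,0,0],"angular":[0,0,0]}])

```text
time: 13.88
ee_pos: [0.6418, 0.2966, 0.1559]
ee_rot: [[0.003, 1.0, -0.004], [1.0, -0.003, -0.001], [-0.001, -0.004, -1.0]]
force: [-0.4, -0.4, -1.3]
grip_width: 0.0577
finger_force: 32.7
```

Call:
jog_arm(increments=[{"delta_pos":[0,0,-20],"angular":[0,0,0]},{"delta_pos":[0,0,-30],"angular":[0,0,0]},{"delta_pos":[0,0,-25],"angular":[0,0,0]},{"delta_pos":[0,0,-15],"angular":[0,0,0]},{"delta_pos":[0,0,-8],"angular":[0,0,0]},{"delta_pos":[0,0,0],"angular":[0,0,0]},{"delta_pos":[0,0,0],"angular":[0,0,0]}])

```text
time: 14.75
ee_pos: [0.6442, 0.2977, 0.0614]
ee_rot: [[0.002, 1.0, 0.002], [1.0, -0.002, 0.0], [0.001, 0.002, -1.0]]
force: [-0.1, 0.3, -1.8]
grip_width: 0.0575
finger_force: 32.7
```

Call:
jog_arm(increments=[{"delta_pos":[-1.2,0,-2.5],"angular":[0,0,0]},{"delta_pos":[0,0,-2.5],"angular":[0,0,0]},{"delta_pos":[0,0,-1],"angular":[0,0,0]},{"delta_pos":[0,0,0],"angular":[0,0,0]}])

```text
time: 15.25
ee_pos: [0.6424, 0.2976, 0.0557]
ee_rot: [[0.002, 1.0, 0.001], [1.0, -0.002, 0.0], [0.0, 0.001, -1.0]]
force: [-4.6, -1.4, 8.7]
grip_width: 0.0573
finger_force: 33.4
```

Call:
jog_arm(increments=[{"delta_pos":[0,0,0],"angular":[0,0,0]},{"delta_pos":[0,0,0],"angular":[0,0,0]},{"delta_pos":[0,0,0],"angular":[0,0,0]},{"delta_pos":[0,0,0],"angular":[0,0,0]},{"delta_pos":[0,0,20],"angular":[0,0,0]},{"delta_pos":[0,0,38],"angular":[0,0,0]},{"delta_pos":[0,0,38],"angular":[0,0,0]},{"delta_pos":[0,0,20],"angular":[0,0,0]},{"delta_pos":[0,0,0],"angular":[0,0,0]}], jaw=85)

```text
time: 16.38
ee_pos: [0.6433, 0.2978, 0.1719]
ee_rot: [[0.002, 1.0, 0.003], [1.0, -0.002, 0.001], [0.001, 0.003, -1.0]]
force: [0.2, 0.3, -0.4]
grip_width: 0.0847
finger_force: 0.0
```

Call:
jog_arm(increments=[{"delta_pos":[-12,-4,0],"angular":[0,0,0]},{"delta_pos":[-30,-10,0],"angular":[0,0,0]},{"delta_pos":[-42,-16,0],"angular":[0,0,0]},{"delta_pos":[-48,-18,0],"angular":[0,0,0]},{"delta_pos":[-42,-16,0],"angular":[0,0,0]},{"delta_pos":[-27,-9,0],"angular":[0,0,0]},{"delta_pos":[-10,-3,-10],"angular":[0,0,0]},{"delta_pos":[0,0,-30],"angular":[0,0,0]},{"delta_pos":[0,0,-35],"angular":[0,0,0]},{"delta_pos":[0,0,-30],"angular":[0,0,0]},{"delta_pos":[0,0,-17],"angular":[0,0,0]},{"delta_pos":[0,0,0],"angular":[0,0,0]}])

```text
time: 17.88
ee_pos: [0.4293, 0.2208, 0.0464]
ee_rot: [[0.002, 1.0, -0.004], [1.0, -0.002, -0.001], [-0.001, -0.004, -1.0]]
force: [-0.3, -0.7, 0.7]
grip_width: 0.085
finger_force: 0.0
```

```bash
python3 - <<'E'
from chk import *
check('top','t2',[('flux',.640,.2248,.125),('sand',.643,.2986,.103)],[.0014,.0016,.0015]); print(arm.sense()['ee_pos'])
E
```

```text
flux 482 z 0.12464328544736364 c [0.6397 0.2245] r 0.02175179310142994 off mm [-0.261  -0.2964]
sand 721 z 0.10264661927604762 c [0.6416 0.2975] r 0.027216298505663872 off mm [-1.4307 -1.0809]
[0.4302 0.2211 0.0474]
```

Call:
jog_arm(increments=[{"delta_pos":[1,0,1],"angular":[0,0,0]},{"delta_pos":[0,0,0],"angular":[0,0,0]},{"delta_pos":[0,0,0],"angular":[0,0,0]},{"delta_pos":[0,0,0],"angular":[0,0,0]},{"delta_pos":[0,0,0],"angular":[0,0,0]}], jaw=50, force=35)

```text
time: 18.55
ee_pos: [0.4328, 0.2216, 0.0504]
ee_rot: [[0.002, 1.0, 0.001], [1.0, -0.002, 0.001], [0.001, 0.001, -1.0]]
force: [-2.6, -1.1, 7.3]
grip_width: 0.06
finger_force: 36.2
```

Call:
jog_arm(increments=[{"delta_pos":[0,0,4],"angular":[0,0,0]},{"delta_pos":[0,0,12],"angular":[0,0,0]},{"delta_pos":[0,0,26],"angular":[0,0,0]},{"delta_pos":[0,0,36],"angular":[0,0,0]},{"delta_pos":[0,0,32],"angular":[0,0,0]},{"delta_pos":[0,0,20],"angular":[0,0,0]},{"delta_pos":[0,0,0],"angular":[0,0,0]},{"delta_pos":[0,0,0],"angular":[0,0,0]}])

```text
time: 19.55
ee_pos: [0.4319, 0.2213, 0.1788]
ee_rot: [[0.002, 1.0, -0.001], [1.0, -0.002, -0.0], [-0.0, -0.001, -1.0]]
force: [0.5, 0.1, -3.4]
grip_width: 0.0599
finger_force: 38.7
```

Call:
jog_arm(increments=[{"delta_pos":[10,-4,0],"angular":[0,0,0]},{"delta_pos":[22,-8,0],"angular":[0,0,0]},{"delta_pos":[30,-10,0],"angular":[0,0,0]},{"delta_pos":[34,-12,0],"angular":[0,0,0]},{"delta_pos":[34,-12,0],"angular":[0,0,0]},{"delta_pos":[32,-11,0],"angular":[0,0,0]},{"delta_pos":[24,-8,0],"angular":[0,0,0]},{"delta_pos":[13,-4,0],"angular":[0,0,0]},{"delta_pos":[6,-2,0],"angular":[0,0,0]},{"delta_pos":[0,0,-15],"angular":[0,0,0]},{"delta_pos":[0,0,-15],"angular":[0,0,0]},{"delta_pos":[0,0,0],"angular":[0,0,0]}])

```text
time: 21.05
ee_pos: [0.6355, 0.1505, 0.1472]
ee_rot: [[0.002, 1.0, -0.004], [1.0, -0.002, -0.0], [-0.0, -0.004, -1.0]]
force: [-0.1, 0.3, -2.8]
grip_width: 0.0598
finger_force: 38.7
```

Call:
jog_arm(increments=[{"delta_pos":[0,0,-20],"angular":[0,0,0]},{"delta_pos":[0,0,-30],"angular":[0,0,0]},{"delta_pos":[0,0,-25],"angular":[0,0,0]},{"delta_pos":[0,0,-15],"angular":[0,0,0]},{"delta_pos":[0,0,-8],"angular":[0,0,0]},{"delta_pos":[0,0,0],"angular":[0,0,0]},{"delta_pos":[0,0,0],"angular":[0,0,0]}])

```text
time: 21.92
ee_pos: [0.638, 0.1505, 0.0522]
ee_rot: [[0.002, 1.0, 0.001], [1.0, -0.002, 0.0], [0.0, 0.001, -1.0]]
force: [0.1, 0.9, -2.1]
grip_width: 0.0602
finger_force: 38.7
```

Call:
jog_arm(increments=[{"delta_pos":[-1,0.3,-2.5],"angular":[0,0,0]},{"delta_pos":[0,0,-2.5],"angular":[0,0,0]},{"delta_pos":[0,0,-1],"angular":[0,0,0]},{"delta_pos":[0,0,0],"angular":[0,0,0]}])

```text
time: 22.42
ee_pos: [0.6365, 0.1509, 0.0465]
ee_rot: [[0.002, 1.0, 0.001], [1.0, -0.002, 0.0], [0.0, 0.001, -1.0]]
force: [-2.8, -0.2, 9.8]
grip_width: 0.06
finger_force: 39.7
```

Call:
jog_arm(increments=[{"delta_pos":[0,0,0],"angular":[0,0,0]},{"delta_pos":[0,0,0],"angular":[0,0,0]},{"delta_pos":[0,0,0],"angular":[0,0,0]},{"delta_pos":[0,0,0],"angular":[0,0,0]},{"delta_pos":[0,0,20],"angular":[0,0,0]},{"delta_pos":[0,0,38],"angular":[0,0,0]},{"delta_pos":[0,0,38],"angular":[0,0,0]},{"delta_pos":[0,0,24],"angular":[0,0,0]},{"delta_pos":[0,0,0],"angular":[0,0,0]}], jaw=85)

```text
time: 23.55
ee_pos: [0.6376, 0.1509, 0.1673]
ee_rot: [[0.002, 1.0, 0.004], [1.0, -0.002, 0.0], [0.0, 0.004, -1.0]]
force: [0.1, -0.5, -0.7]
grip_width: 0.0853
finger_force: 0.0
```

Call:
jog_arm(increments=[{"delta_pos":[-13,9,0],"angular":[0,0,0]},{"delta_pos":[-32,22,0],"angular":[0,0,0]},{"delta_pos":[-43,30,0],"angular":[0,0,0]},{"delta_pos":[-48,33,0],"angular":[0,0,0]},{"delta_pos":[-43,30,0],"angular":[0,0,0]},{"delta_pos":[-27,18,0],"angular":[0,0,0]},{"delta_pos":[-11,7.5,-10],"angular":[0,0,0]},{"delta_pos":[0,0,-30],"angular":[0,0,0]},{"delta_pos":[0,0,-38],"angular":[0,0,0]},{"delta_pos":[0,0,-32],"angular":[0,0,0]},{"delta_pos":[0,0,-20],"angular":[0,0,0]},{"delta_pos":[0,0,0],"angular":[0,0,0]}])

```text
time: 25.05
ee_pos: [0.4174, 0.299, 0.033]
ee_rot: [[0.003, 1.0, -0.004], [1.0, -0.003, -0.002], [-0.002, -0.004, -1.0]]
force: [-0.1, -0.3, 0.1]
grip_width: 0.0849
finger_force: 0.0
```

```bash
python3 - <<'E'
from chk import *
check('top','t3',[('flux',.640,.2248,.125),('sand',.643,.2986,.103),('borax',.637,.1508,.087)],[.0014,.0016,.0015]); print(arm.sense()['ee_pos'])
E
```

```text
flux 483 z 0.12449766311415517 c [0.6396 0.2248] r 0.021862085908651352 off mm [-0.4482  0.0441]
sand 722 z 0.10249616256168759 c [0.6418 0.2969] r 0.02731608971953392 off mm [-1.1916 -1.6642]
borax 720 z 0.08690795349014341 c [0.6359 0.151 ] r 0.02807556465268135 off mm [-1.0674  0.2177]
[0.4184 0.2995 0.0343]
```

Call:
jog_arm(increments=[{"delta_pos":[1,0.8,1],"angular":[0,0,0]},{"delta_pos":[0,0,0],"angular":[0,0,0]},{"delta_pos":[0,0,0],"angular":[0,0,0]},{"delta_pos":[0,0,0],"angular":[0,0,0]},{"delta_pos":[0,0,0],"angular":[0,0,0]},{"delta_pos":[0,0,0],"angular":[0,0,0]}], jaw=42, force=30)

```text
time: 25.85
ee_pos: [0.421, 0.3014, 0.0375]
ee_rot: [[0.002, 1.0, 0.002], [1.0, -0.002, 0.001], [0.001, 0.002, -1.0]]
force: [-1.5, -0.9, 7.2]
grip_width: 0.0501
finger_force: 30.2
```

Call:
jog_arm(increments=[{"delta_pos":[0,0,4],"angular":[0,0,0]},{"delta_pos":[0,0,12],"angular":[0,0,0]},{"delta_pos":[0,0,26],"angular":[0,0,0]},{"delta_pos":[0,0,36],"angular":[0,0,0]},{"delta_pos":[0,0,32],"angular":[0,0,0]},{"delta_pos":[0,0,20],"angular":[0,0,0]},{"delta_pos":[0,0,0],"angular":[0,0,0]},{"delta_pos":[0,0,0],"angular":[0,0,0]}])

```text
time: 26.85
ee_pos: [0.4199, 0.3008, 0.1658]
ee_rot: [[0.002, 1.0, -0.001], [1.0, -0.002, -0.0], [-0.0, -0.001, -1.0]]
force: [-0.5, 0.6, -1.8]
grip_width: 0.05
finger_force: 31.7
```

Call:
jog_arm(increments=[{"delta_pos":[10,-10,0],"angular":[0,0,0]},{"delta_pos":[20,-22,0],"angular":[0,0,0]},{"delta_pos":[30,-31,0],"angular":[0,0,0]},{"delta_pos":[33,-34,0],"angular":[0,0,0]},{"delta_pos":[34,-35,0],"angular":[0,0,0]},{"delta_pos":[33,-34,0],"angular":[0,0,0]},{"delta_pos":[27,-29,0],"angular":[0,0,0]},{"delta_pos":[18,-19,0],"angular":[0,0,0]},{"delta_pos":[9,-10,0],"angular":[0,0,0]},{"delta_pos":[0,0,-15],"angular":[0,0,0]},{"delta_pos":[0,0,-15],"angular":[0,0,0]},{"delta_pos":[0,0,0],"angular":[0,0,0]}])

```text
time: 28.35
ee_pos: [0.6323, 0.0779, 0.1343]
ee_rot: [[0.001, 1.0, -0.004], [1.0, -0.001, 0.0], [0.0, -0.004, -1.0]]
force: [0.1, 0.3, -1.1]
grip_width: 0.0497
finger_force: 31.6
```

Call:
jog_arm(increments=[{"delta_pos":[0,0,-20],"angular":[0,0,0]},{"delta_pos":[0,0,-30],"angular":[0,0,0]},{"delta_pos":[0,0,-25],"angular":[0,0,0]},{"delta_pos":[0,0,-15],"angular":[0,0,0]},{"delta_pos":[0,0,-8],"angular":[0,0,0]},{"delta_pos":[0,0,0],"angular":[0,0,0]},{"delta_pos":[0,0,0],"angular":[0,0,0]}])

```text
time: 29.22
ee_pos: [0.635, 0.0771, 0.0392]
ee_rot: [[0.002, 1.0, 0.001], [1.0, -0.002, 0.0], [0.0, 0.001, -1.0]]
force: [-0.3, -0.7, -1.5]
grip_width: 0.0502
finger_force: 31.6
```

Call:
jog_arm(increments=[{"delta_pos":[-0.6,0,-2.5],"angular":[0,0,0]},{"delta_pos":[0,0,-2.5],"angular":[0,0,0]},{"delta_pos":[0,0,-1],"angular":[0,0,0]},{"delta_pos":[0,0,0],"angular":[0,0,0]}])

```text
time: 29.72
ee_pos: [0.6339, 0.077, 0.0335]
ee_rot: [[0.002, 1.0, 0.001], [1.0, -0.002, -0.0], [-0.0, 0.001, -1.0]]
force: [-3.7, -1.1, 10.1]
grip_width: 0.0504
finger_force: 32.7
```

Call:
jog_arm(increments=[{"delta_pos":[0,0,0],"angular":[0,0,0]},{"delta_pos":[0,0,0],"angular":[0,0,0]},{"delta_pos":[0,0,0],"angular":[0,0,0]},{"delta_pos":[0,0,0],"angular":[0,0,0]},{"delta_pos":[0,0,20],"angular":[0,0,0]},{"delta_pos":[0,0,38],"angular":[0,0,0]},{"delta_pos":[0,0,40],"angular":[0,0,0]},{"delta_pos":[-10,0,40],"angular":[0,0,0]},{"delta_pos":[-40,10,40],"angular":[0,0,0]},{"delta_pos":[-50,20,40],"angular":[0,0,0]},{"delta_pos":[-50,20,40],"angular":[0,0,0]},{"delta_pos":[-50,20,20],"angular":[0,0,0]}], jaw=85)

```text
time: 31.22
ee_pos: [0.4397, 0.1448, 0.3067]
ee_rot: [[0.003, 1.0, 0.003], [1.0, -0.003, 0.001], [0.001, 0.003, -1.0]]
force: [-0.5, 0.8, -0.1]
grip_width: 0.0847
finger_force: 0.0
```

Call:
jog_arm(increments=[{"delta_pos":[0,0,0],"angular":[0,0,0]},{"delta_pos":[0,0,0],"angular":[0,0,0]},{"delta_pos":[0,0,0],"angular":[0,0,0]}])

```text
time: 31.6
ee_pos: [0.441, 0.144, 0.3041]
ee_rot: [[0.003, 1.0, -0.001], [1.0, -0.003, -0.0], [-0.0, -0.001, -1.0]]
force: [-0.2, -0.2, -0.6]
grip_width: 0.0852
finger_force: 0.0
```

```bash
python3 - <<'E'
from chk import *
L=[('flux',.640,.2248,.125),('sand',.643,.2986,.103),('borax',.637,.1508,.087),('salt',.634,.077,.075)]
check('top','t4',L,[.0014,.0016,.0015]); print(arm.sense()['ee_pos'])
check('wrist','w4',L,[-.0006,-.0006,0])
im,d,c=snap('scene','s4')
E
```

```text
flux 483 z 0.12446842080463866 c [0.6395 0.2239] r 0.02173737622797489 off mm [-0.4748 -0.8544]
sand 722 z 0.10277481504368385 c [0.6421 0.2973] r 0.02753833681344986 off mm [-0.8639 -1.3468]
borax 722 z 0.08673512493454894 c [0.636  0.1528] r 0.02831469476222992 off mm [-1.0324  2.0439]
salt 515 z 0.07503697936242998 c [0.6318 0.0774] r 0.023752814158797264 off mm [-2.2319  0.4209]
[0.441  0.1439 0.3041]
flux 1506 z 0.12471842288200374 c [0.6395 0.2245] r 0.022295057773590088 off mm [-0.5021 -0.2627]
sand 2486 z 0.10292197984469675 c [0.6415 0.2976] r 0.02776052989065647 off mm [-1.5199 -1.0395]
borax 1682 z 0.08713911911346395 c [0.6359 0.1513] r 0.028639134019613266 off mm [-1.0775  0.4841]
salt 1004 z 0.07505685963125949 c [0.632  0.0763] r 0.02426399663090706 off mm [-2.009  -0.6948]
```

View pics/s4.png

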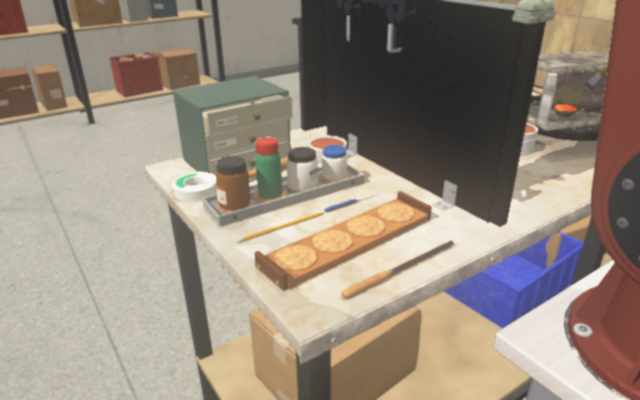

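View pics/w4.png

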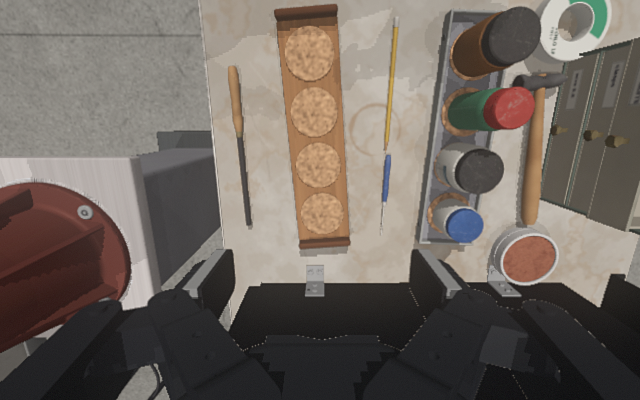

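All four jars stand upright on the steel rack: sand (235,180), flux (268,165), borax (300,168) and salt (333,160). Each is within about 2 mm of the middle of its seat, and the gripper is clear of everything.

```bash
python3 -c "
from plant import arm
print(arm.finish_job())"
```

```text
the job is handed in; nothing more can be done
None
```

All four jars stand upright on the steel rack in reversed order (sand, flux, borax, salt from the left), each within about 2 mm of the middle of its seat by my last camera check; the job was handed in at about 32 s.

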